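Clamp a lock cylinder in the bench fixture with a quarter-turn T-foot hold-down

TASK

Get the lock cylinder ready for work: lay it flat in the cradle on the slotted bench fixture first, then take from the storage rack the hold-down whose T-foot fits the fixture's slot and drop it lengthwise through the slot until its collar sits on the deck. Turn it a quarter turn clockwise, seen from above, up to the stop pin, so that its foot locks under the deck and its bar lies squarely across the cylinder, and let go. Leave the other hold-down in the rack and do not shift or knock over the oil bottle and the tape roll.

Things in the scene. Friction and masses are not known exactly. Their poses are not given: they have to be found in the camera images.
- fixture: Bench fixture fixed to the desk, in the left or right place (the rack is in the other): grey painted deck 120 x 150 mm (x by y), 10 mm thick, top 40 mm above the desk, on a hollow dark steel frame. Origin: centre of the underside. x runs along the slot, +y points from the slot to the cradle. A dark steel heel block (40 x 24 mm, 17 mm high) stands on the deck at the -y side.
- slot (a point): Centre of the slot, on the deck's upper face (40 mm above the desk); axes as the fixture's, the slot lies along x. The slot is 50 mm long and 15 mm wide, goes right through the 10 mm deck, with 30 mm of free space to the desk below.
- cradle (a point): Centre of the cradle for the lock cylinder, on the deck's upper face, 44 mm to the fixture's +y from the slot's centre; axes as the fixture's. Four corner lugs and two end stops, 10 mm high, round a space 79 mm along x by 32 mm along y. The middle 53 mm of the long sides is open, so that fingers fit beside the cylinder.
- cylinder_mid (a point): Centre (half-way up) of the loose lock cylinder, grey metal, lying flat on the desk, 73 mm long along its own y, 26 mm wide along x, 17 mm high, about 0.19 kg; this point is 8.5 mm above what it lies on. Either way round fits the cradle. Its middle 12 mm is cut away on the +x side; pads reaching over 6 mm either side of the middle bear on both halves.
- rack: Storage rack fixed to the desk: dark steel deck 100 x 170 mm (x by y), top 40 mm above the desk, with two slots 70 x 18 mm along its x, at y = -45 and +45 mm; one hold-down stands in each, in either order, bar along the rack's x. Origin: centre of the underside.
- short_clamp_grip (a point): Grip point of the short steel hold-down, the one that fits, on its axis 53 mm above its collar's underside; x along its bar, z up. Flat upright grip, 40 mm along x, 14 mm thick along y, from 22 mm above this point down to the bar's top 24 mm below it. A half turn makes no difference. Resting on its collar in rack or fixture, this point is 53 mm above the deck. About 0.26 kg.
- long_clamp_grip (a point): The same point on the other hold-down, alike but with a 134 mm bar and a 60 mm T-foot, too long for the fixture's slot. It must stay in the rack.
- bottle_mid (a point): Centre of a loose small dropper bottle, 33 mm diameter, 102 mm high, standing upright; bystander.
- tape_mid (a point): Centre of a loose roll of brown tape, 92 mm diameter, 48 mm high, lying flat; bystander.
- short_clamp: The short hold-down: origin on its axis at the collar's underside. Bar 106 x 20 x 10 mm, its underside 19 mm up, so that it passes 2 mm over cylinder and heel; collar 28 mm diameter, 19 mm high; below it a 12 mm shaft and the T-foot, 44 mm long by 12 mm wide, parallel to the bar, top 13 mm and underside 23.5 mm below the origin.
- lock_cylinder: The lock cylinder itself: origin at the centre of its underside, same axes as its centre point.
- stop_pin (a point): Top of the stop pin on the fixture, 10 mm diameter, 34 mm high above the deck, 16.5 mm to -x and 48 mm to -y of the slot's centre, beside the heel block. It stops a clockwise turn of the seated hold-down's bar about 2 degrees past square, and a counter-clockwise one well short of square.

How it is judged:
On the way, in this order (a step that is already met when the one before it is completed fails the run):
1. the lock cylinder lies flat in the cradle (horizontal distance between cylinder_mid and cradle below 0.008 m and z of cylinder_mid in the frame of cradle between 0.004 and 0.0125 m and angle between the y axis of cylinder_mid and the x axis of slot, either way round below 0.15 rad and angle between cylinder_mid's own z axis and vertical below 0.15 rad), for 0.2 s.
2. the short hold-down is down through the slot, its bar still along the slot, the cylinder in the cradle (all of step 1 and z of short_clamp_grip in the frame of slot between 0.048 and 0.057 m and x of short_clamp_grip in the frame of slot between -0.012 and 0.012 m and y of short_clamp_grip in the frame of slot between -0.006 and 0.006 m and angle between short_clamp_grip's own z axis and vertical below 0.1 rad and angle between the x axis of short_clamp_grip and the x axis of slot, either way round below 0.35 rad), for 0.1 s.
At the end, for the whole second after the job is handed in: Cylinder flat in the cradle (centre within 8 mm, lengthwise within 0.15 rad); short hold-down upright, collar on the deck (height within 5 mm, within 12 mm of the slot's centre along it, 6 mm across), its bar across the slot within 0.2 rad of square; both released and at rest (all of step 1 and z of short_clamp_grip in the frame of slot between 0.048 and 0.057 m and x of short_clamp_grip in the frame of slot between -0.012 and 0.012 m and y of short_clamp_grip in the frame of slot between -0.006 and 0.006 m and angle between short_clamp_grip's own z axis and vertical below 0.1 rad and angle between the x axis of short_clamp_grip and the y axis of slot, either way round below 0.2 rad and linear speed of each of short_clamp, lock_cylinder below 0.02 m/s); the robot touches nothing.
It fails at once if the long hold-down is shifted by more than 25 mm (distance of long_clamp_grip from where it was at the start of the episode above 0.025 m).
It fails at once if the oil bottle is shifted by more than 30 mm or tipped (distance of bottle_mid from where it was at the start of the episode above 0.03 m or angle between bottle_mid's own z axis and vertical above 0.5 rad).
It fails at once if the tape roll is shifted by more than 30 mm or tipped (distance of tape_mid from where it was at the start of the episode above 0.03 m or angle between tape_mid's own z axis and vertical above 0.5 rad).
It also fails if it takes over 58 s, if anything falls off the work surface, if the arm or the gripper's body presses on something with over 40 N, if the wrist force passes 120 N, or if a joint passes its speed limit or range.

ROBOT

A 6-joint arm with a two-finger parallel gripper is mounted at the origin on a cart in front of the work surface, level with it; the furniture and walls round the work are solid. World frame = base frame: x ahead of the robot, y to its left, z up, the work surface at z = 0. Lengths are in m, angles in rad, forces in N, time in s.
With the tool pointing down it reaches from about 0.3 to 1 m from the base axis. Payload 5.1 kg.
Tool frame: the origin (TCP) lies between the finger pads; the fingertips stand 17 mm ahead of it and the grasp point (between the pads) lies 2 mm behind it; z points along the fingers, y is the line along which they close (so a half turn about z gives the same grasp; the last joint's range is limited). The gripper opens to 95 mm and grips with 3 to 60 N. Pads are 20 mm wide; open, the fingers measure 119 mm over their backs; the gripper's body (75 mm by 180 mm) begins 59 mm behind the grasp point.
Start: joints at [1.223, 0.124, 1.65, -0, 1.367, -0.083], TCP at [0.17, 0.627, 0.232] pointing down, gripper open.
Joint ranges: [-2.61, 2.61], [-1.02, 2.33], [0.03, 2.71], [-1.35, 4.49], [0.32, 2.68], [-2.91, 2.91]. Speed limits (rad/s): [2.57, 2.57, 3.14, 3.14, 3.14, 3.14].

INTERFACE

Orientations are given as a unit quaternion [w, x, y, z].
In Python, from plant import robot gives the robot as it stands. The module is installed in compiled form; this text tells all that it offers.
- The arm moves only by the tool servo_tool, never from a script. Its argument "rows" is a list of rows, each a list of 2 entries, a list of its own where there are three numbers: the shift along the world's x, y, z as a fraction of full scale, then the turn, a rotation vector about the world's x, y, z as a fraction of full scale. In form: [[[dx, dy, dz], [rx, ry, rz]], ...]. A call has 1 to 12 rows; each row is the pose to reach, as a shift and turn from the pose commanded when the call began; what a row does not reach only later rows make up. Full scale, the value 1, is 0.1 m for a shift and 90 degrees for a turn. A row lasts 1/10 s, in which the tool goes at most 50 mm and 8.59 degrees, less where a joint would pass 70% of its speed; a pose out of reach is approached as far as the arm can. A call with a number of a shift or a turn outside -1 to 1 is refused whole. A call with a gripper value outside its range is refused whole. "fingers" is the opening, from 0 (shut) to 1 (fully open), set as the call begins (left out, the last holds). The fingers move at their own pace and stop on an object; "grip_force" is the grip in N (left out, the last holds). Time passes only in rows, so rows that repeat a pose let the fingers close. It gives the time, the measured TCP pose, the force, the opening and the grip force at its end, in the units of the state.
- robot.read_state(): the state, without advancing time (a new reading comes with each control period).
- robot.read_camera(name): name is "scene" or "top" or "wrist"; returns the picture (400x640x3 uint8, red, green, blue); there is no depth.
- robot.camera_model(name): a dict with "intrinsics" (3x3 intrinsics, pixels), "view" (4x4, takes a point from world to camera coordinates); the wrist camera has in their place "hand_eye" (4x4, takes a point from camera to tool coordinates, whose origin is the TCP and whose axes are the flange's). Camera axes: x right, y down, z forward; pixel columns grow to the right and rows downward; lengths in m; the calibration is good to about 2 mm. A picture is of the moment at which its call begins: read the wrist's pose just before it. camera_model takes no time and is no camera call.
- robot.sign_off(): hands the job in; it is judged then, once.
The state is a dict: "time_s": time; "q": joint angles; "qd": joint speeds; "effort": joint torques, N m; "tcp_pos": TCP position; "ee_rot": TCP orientation; "force": force on the tool from outside, world axes, zero at the start; "moment": the same for the moment, N m; "finger_gap": finger opening in m; "gripper_force": force on a finger pad.
Only numpy, scipy, OpenCV 4.12 (cv2) and the standard library are available. Lean on these libraries where they do the work, as an engineer would, in place of code of your own. Each camera call takes 0.05 s, during which the arm holds its last target. There are 200 camera calls.

## Working session

There is one attempt and no reset: what is moved stays moved. The work goes in short steps, Python scripts to look and compute and a tool call to move; the robot and the scene stay as the last step left them, time stands still between calls to the robot, and variables do not carry over. Pictures are saved under pics/ and viewed, at most 10 in all, crops included, and the job is handed in when it is done.

Besides the shell and the picture viewer there is one more tool, called after "Request:" in YAML: its name, and indented under it one key for each argument. servo_tool: Moves the arm, as the interface text tells. Its arguments: {"type":"object","properties":{"rows":{"type":"array"},"fingers":{"type":"number"},"grip_force":{"type":"number"}},"required":["rows"]}

```bash
mkdir -p pics
cat > h.py <<'E'
import numpy as np, cv2
from plant import robot
from scipy.spatial.transform import Rotation as R
def rot(q): return R.from_quat([q[1],q[2],q[3],q[0]]).as_matrix()
def cam(name,st=None):
    m=robot.camera_model(name); K=np.array(m['intrinsics'])
    if 'view' in m: V=np.array(m['view'])
    else:
        st=st or robot.read_state(); T=np.eye(4); T[:3,:3]=rot(st['ee_rot']); T[:3,3]=st['tcp_pos']
        V=np.linalg.inv(T@np.array(m['hand_eye']))
    return K,V
def pix2w(name,px,z,st=None):
    K,V=cam(name,st); C=np.linalg.inv(V); o=C[:3,3]
    out=[]
    for u,v in px:
        d=C[:3,:3]@np.linalg.solve(K,[u,v,1]); out.append(o+d*(z-o[2])/d[2])
    return np.array(out)
def w2pix(name,P,st=None):
    K,V=cam(name,st); P=np.atleast_2d(P); c=(V[:3,:3]@P.T).T+V[:3,3]; p=(K@c.T).T
    return p[:,:2]/p[:,2:]
def snap(name,f):
    im=robot.read_camera(name); cv2.imwrite(f,im[:,:,::-1]); return im
E
python3 - <<'E'
from h import *
s=robot.read_state(); print({k:np.round(v,4).tolist() for k,v in s.items()})
for n in['top','scene']:
    snap(n,f'pics/{n}0.png'); K,V=cam(n); print(n,K.round(1).tolist(),np.linalg.inv(V).round(3).tolist())
print(np.round(robot.camera_model('wrist')['hand_eye'],3).tolist(), rot(s['ee_rot']).round(2).tolist())
E
```

```text
{'time_s': 0.0, 'q': [1.2234, 0.1245, 1.6517, -0.0, 1.3675, -0.0826], 'qd': [0.001, 0.0005, -0.0007, 0.0001, -0.0025, 0.002], 'effort': [-0.0021, -41.7635, -35.9918, 0.0773, 0.0494, -0.0002], 'tcp_pos': [0.1699, 0.6268, 0.2304], 'ee_rot': [-0.0002, 0.132, 0.9912, -0.001], 'force': [0.6747, 0.5909, 0.6057], 'moment': [-0.0041, -0.0223, -0.0227], 'gripper_force': 0.0, 'finger_gap': 0.0952}
top [[467.9, 0.0, 317.0], [0.0, 467.9, 194.0], [0.0, 0.0, 1.0]] [[-0.155, -0.962, 0.224, 0.338], [-0.988, 0.151, -0.035, -0.071], [0.0, -0.227, -0.974, 1.024], [0.0, 0.0, 0.0, 1.0]]
scene [[391.3, 0.0, 318.8], [0.0, 391.3, 197.0], [0.0, 0.0, 1.0]] [[0.622, -0.348, 0.702, -0.048], [-0.783, -0.287, 0.551, -0.55], [0.009, -0.892, -0.451, 0.474], [0.0, 0.0, 0.0, 1.0]]
[[-0.001, -0.97, -0.244, 0.068], [1.0, -0.001, 0.001, 0.001], [-0.001, -0.244, 0.97, -0.154], [0.0, 0.0, 0.0, 1.0]] [[-0.97, 0.26, -0.0], [0.26, 0.97, -0.0], [0.0, -0.0, -1.0]]
```

View pics/top0.png

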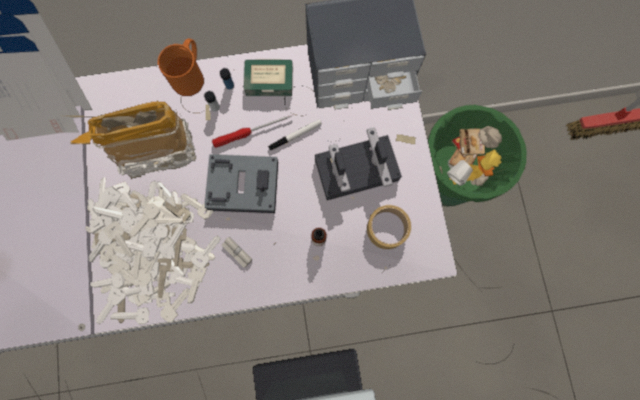

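View pics/scene0.png

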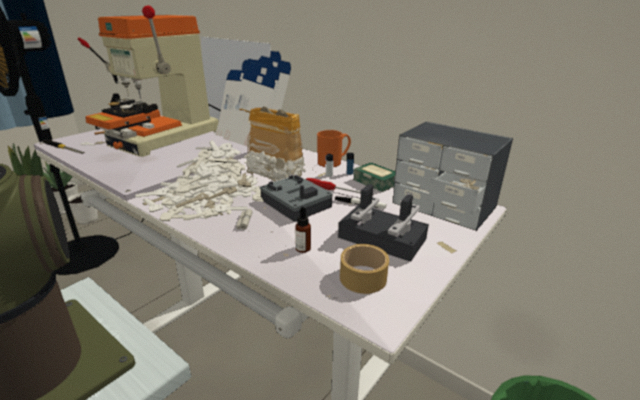

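Run:
```python
from h import *
im=cv2.imread('pics/top0.png')[110:285,190:420]
cv2.imwrite('pics/topc.png',cv2.resize(im,None,fx=3.4,fy=3.4,interpolation=cv2.INTER_CUBIC))
```

```text
(no output)
```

View pics/topc.png

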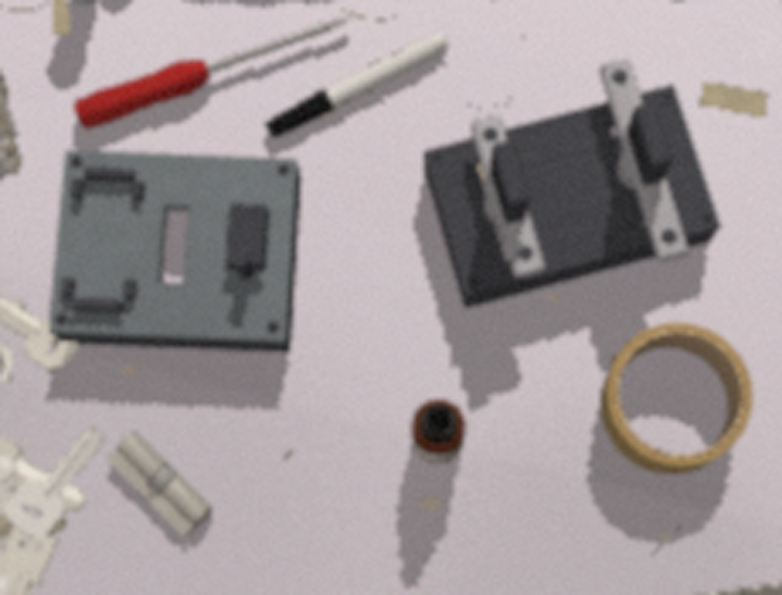

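Run:
```python
from h import *
f=lambda pts,z:pix2w('top',[(190+u/3.4,110+v/3.4) for u,v in pts],z)
def show(n,P): print(n,P.mean(0).round(4),P[:,:2].round(3).tolist(),[round(float(np.linalg.norm(P[i]-P[i-1])),4) for i in range(len(P))], [round(float(np.degrees(np.arctan2(*(P[i]-P[i-1])[[1,0]]))),1) for i in range(len(P))])
show('deck',f([(68,152),(298,160),(289,343),(53,335)],.04))
show('slot',f([(164,207),(188,207),(184,284),(161,281)],.04))
show('cradle',f([(105,180),(97,303)],.05))
show('short',f([(488,118),(530,272)],.069))
show('shortgrip top',f([(500,150),(521,210)],.115))
show('long',f([(618,62),(672,252)],.069))
show('cyl',f([(133,432),(210,508),(188,537),(111,462)],.017))
show('bottle',f([(438,420)],.102)); show('tape',f([(678,397)],.048))
show('rack',f([(425,152),(672,88),(718,230),(470,300)],.04))
```

```text
deck [0.6154 0.0503 0.04  ] [[0.689, 0.113], [0.661, -0.034], [0.542, -0.012], [0.57, 0.134]] [0.1209, 0.1492, 0.1206, 0.149] [-10.4, -101.0, 169.5, 79.1]
slot [0.6168 0.0519 0.04  ] [[0.643, 0.055], [0.64, 0.04], [0.59, 0.049], [0.594, 0.063]] [0.0489, 0.0154, 0.0508, 0.0148] [-9.0, -98.9, 170.2, 73.5]
cradle [0.6235 0.0962 0.05  ] [[0.663, 0.089], [0.584, 0.103]] [0.0805, 0.0805] [-9.8, 170.2]
short [ 0.6085 -0.1621  0.069 ] [[0.66, -0.157], [0.557, -0.167]] [0.1033, 0.1033] [5.2, -174.8]
shortgrip top [ 0.6041 -0.1601  0.115 ] [[0.623, -0.157], [0.585, -0.163]] [0.0392, 0.0392] [9.1, -170.9]
long [ 0.6201 -0.2506  0.069 ] [[0.684, -0.245], [0.556, -0.256]] [0.1286, 0.1286] [4.6, -175.4]
cyl [0.469  0.0821 0.017 ] [[0.505, 0.095], [0.45, 0.053], [0.434, 0.069], [0.488, 0.111]] [0.0232, 0.0698, 0.0224, 0.069] [-43.4, -142.5, 134.9, 38.1]
bottle [ 0.4702 -0.0953  0.102 ] [[0.47, -0.095]] [0.0] [0.0]
tape [ 0.4691 -0.246   0.048 ] [[0.469, -0.246]] [0.0] [0.0]
rack [ 0.6121 -0.2051  0.04  ] [[0.653, -0.116], [0.671, -0.282], [0.572, -0.293], [0.552, -0.129]] [0.1023, 0.1674, 0.0997, 0.1656] [7.3, -83.7, -173.7, 97.2]
```

Request:
servo_tool:
  rows:
    - [[0.25, -0.45, 0], [0, 0, 0.07]]
    - [[0.5, -0.91, 0], [0, 0, 0.15]]
    - [[0.5, -0.91, 0], [0, 0, 0.15]]
  fingers: 0.5
  grip_force: 30

```text
time_s: 0.4
tcp_pos: [0.2215, 0.5325, 0.2303]
ee_rot: [-0.0, 0.015, 1.0, -0.002]
force: [-0.2, 0.3, -0.6]
finger_gap: 0.0764
gripper_force: 0.0
```

Request:
servo_tool:
  rows:
    - [[0.25, -0.45, 0], [0, 0, 0.07]]
    - [[0.5, -0.91, 0], [0, 0, 0.15]]
    - [[0.5, -0.91, 0], [0, 0, 0.15]]

```text
time_s: 0.7
tcp_pos: [0.2716, 0.4423, 0.2312]
ee_rot: [0.0, -0.102, 0.995, -0.001]
force: [-0.6, -0.3, 0.5]
finger_gap: 0.0525
gripper_force: 0.0
```

Request:
servo_tool:
  rows:
    - [[0.25, -0.45, 0], [0, 0, 0.07]]
    - [[0.5, -0.91, 0], [0, 0, 0.15]]
    - [[0.5, -0.91, 0], [0, 0, 0.15]]

```text
time_s: 1.0
tcp_pos: [0.3216, 0.352, 0.2316]
ee_rot: [0.0, -0.218, 0.976, -0.0]
force: [-0.5, 0.3, -0.5]
finger_gap: 0.0477
gripper_force: 0.0
```

Request:
servo_tool:
  rows:
    - [[0.25, -0.45, 0], [0, 0, 0.07]]
    - [[0.5, -0.91, 0], [0, 0, 0.14]]
    - [[0.5, -0.91, 0], [0, 0, 0.14]]

```text
time_s: 1.3
tcp_pos: [0.3719, 0.261, 0.2318]
ee_rot: [0.0, -0.323, 0.947, -0.0]
force: [0.2, 0.8, -0.1]
finger_gap: 0.0476
gripper_force: 0.0
```

Request:
servo_tool:
  rows:
    - [[0.25, -0.45, 0], [0, 0, 0]]
    - [[0.5, -0.91, 0], [0, 0, 0]]
    - [[0.5, -0.91, 0], [0, 0, 0]]

```text
time_s: 1.6
tcp_pos: [0.4219, 0.1702, 0.2318]
ee_rot: [0.0, -0.322, 0.947, -0.0]
force: [-0.5, 1.0, 0.5]
finger_gap: 0.0475
gripper_force: 0.0
```

Request:
servo_tool:
  rows:
    - [[0.25, -0.45, -0.3], [0, 0, 0]]
    - [[0.5, -0.9, -0.6], [0, 0, 0]]
    - [[0.5, -0.9, -0.6], [0, 0, 0]]
    - [[0.5, -0.9, -0.6], [0, 0, 0]]
    - [[0.5, -0.9, -0.6], [0, 0, 0]]
    - [[0.5, -0.9, -0.6], [0, 0, 0]]

```text
time_s: 2.2
tcp_pos: [0.4704, 0.0841, 0.1726]
ee_rot: [0.001, -0.326, 0.945, 0.0]
force: [-0.9, -0.3, 0.5]
finger_gap: 0.0475
gripper_force: 0.0
```

Run:
```python
from h import *
s=robot.read_state(); import json
json.dump({k:np.array(v).tolist() for k,v in s.items()},open('s1.json','w'))
snap('wrist','pics/w1.png')
r=rot(s['ee_rot']); print(s['tcp_pos'],np.degrees(np.arctan2(r[1,1],r[0,1])))
```

```text
[0.47035891 0.08405367 0.17264766] 128.01024389620295
```

View pics/w1.png

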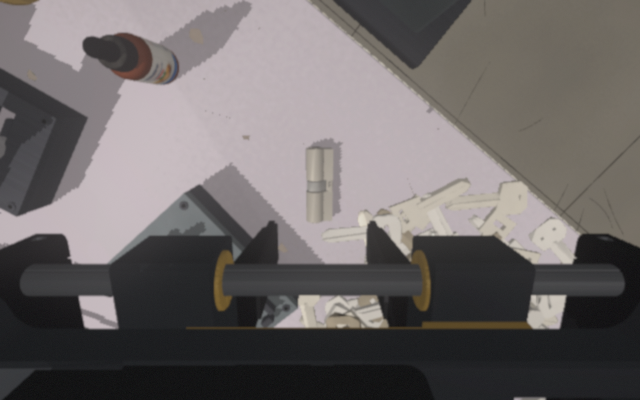

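Run:
```python
from h import *; import json
s=json.load(open('s1.json'))
P=pix2w('wrist',[(320,149),(315,221),(306,185),(333,185),(325,240),(350,240)],.013,s); print(P.round(4).tolist()); d=P[0]-P[1]
print(P[:2].mean(0),P[2:4].mean(0),np.linalg.norm(d),np.degrees(np.arctan2(d[1],d[0])),np.linalg.norm(P[2]-P[3]))
im=cv2.imread('pics/w1.png')[130:260,250:400]; cv2.imwrite('pics/w1c.png',cv2.resize(im,None,fx=4,fy=4,interpolation=cv2.INTER_CUBIC))
print(w2pix('top',[0.469,0.082,.017]))
```

```text
[[0.4458, 0.0632, 0.013], [0.5043, 0.1025, 0.013], [0.481, 0.0737, 0.013], [0.4652, 0.094, 0.013], [0.514, 0.1225, 0.013], [0.4987, 0.1421, 0.013]]
[0.47505168 0.08285978 0.013     ] [0.47308802 0.08383258 0.013     ] 0.07053806372348563 -146.10658926067964 0.02574464377676768
[[237.20249313 252.52012764]]
```

View pics/w1c.png

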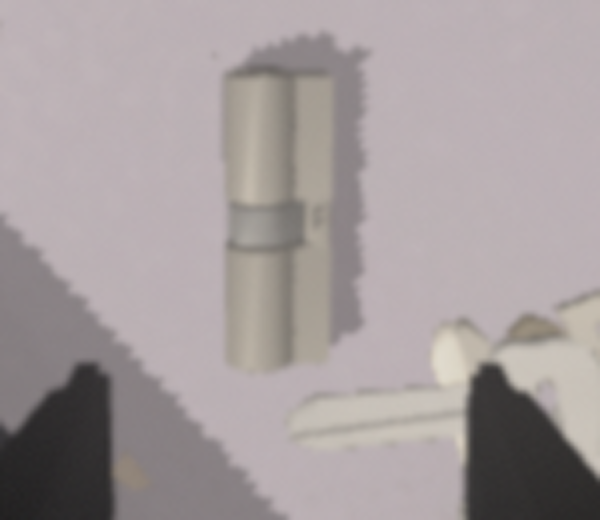

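Request:
servo_tool:
  rows:
    - [[0.02, -0.01, -0.3], [0, 0, 0]]
    - [[0.02, -0.01, -0.6], [0, 0, 0]]
    - [[0.02, -0.01, -0.9], [0, 0, 0]]
    - [[0.02, -0.01, -1.0], [0, 0, 0]]
    - [[0.02, -0.01, -1.0], [0, 0, 0]]

```text
time_s: 2.75
tcp_pos: [0.471, 0.082, 0.0707]
ee_rot: [-0.001, -0.325, 0.946, 0.0]
force: [0.1, -0.8, 0.1]
finger_gap: 0.0473
gripper_force: 0.0
```

Request:
servo_tool:
  rows:
    - [[0, 0, -0.2], [0, 0, 0]]
    - [[0, 0, -0.4], [0, 0, 0]]
    - [[0, 0, -0.5], [0, 0, 0]]
    - [[0, 0, -0.52], [0, 0, 0]]
    - [[0, 0, -0.52], [0, 0, 0]]
    - [[0, 0, -0.52], [0, 0, 0]]

```text
time_s: 3.35
tcp_pos: [0.4733, 0.0815, 0.0211]
ee_rot: [0.001, -0.325, 0.946, -0.0]
force: [1.2, 0.2, -0.8]
finger_gap: 0.0476
gripper_force: 0.0
```

Request:
servo_tool:
  rows:
    - [[0, 0, 0], [0, 0, 0]]
    - [[0, 0, 0], [0, 0, 0]]
    - [[0, 0, 0], [0, 0, 0]]
    - [[0, 0, 0], [0, 0, 0]]
    - [[0, 0, 0], [0, 0, 0]]
    - [[0, 0, 0], [0, 0, 0]]
    - [[0, 0, 0], [0, 0, 0]]
    - [[0, 0, 0], [0, 0, 0]]
  fingers: 0

```text
time_s: 4.15
tcp_pos: [0.4723, 0.0813, 0.0199]
ee_rot: [0.0, -0.325, 0.946, -0.0]
force: [-1.5, 0.1, 3.7]
finger_gap: 0.0242
gripper_force: 30.0
```

Request:
servo_tool:
  rows:
    - [[0, 0, 0.3], [0, 0, 0]]
    - [[0, 0, 0.6], [0, 0, 0]]
    - [[0, 0, 1.0], [0, 0, 0]]
    - [[0.3, 0, 1.0], [0, 0, -0.1]]
    - [[0.6, 0, 1.0], [0, 0, -0.2]]
    - [[0.8, 0.07, 1.0], [0, 0, -0.3]]
    - [[0.8, 0.07, 1.0], [0, 0, -0.4]]
    - [[0.8, 0.07, 1.0], [0, 0, -0.5]]
    - [[0.8, 0.07, 1.0], [0, 0, -0.53]]
    - [[0.8, 0.07, 1.0], [0, 0, -0.53]]

```text
time_s: 5.15
tcp_pos: [0.5515, 0.0883, 0.1185]
ee_rot: [-0.001, 0.085, 0.996, -0.0]
force: [-0.0, 0.5, -1.6]
finger_gap: 0.0241
gripper_force: 30.0
```

Request:
servo_tool:
  rows:
    - [[0.35, 0.06, 0.1], [0, 0, 0]]
    - [[0.72, 0.06, 0.3], [0, 0, 0]]
    - [[0.72, 0.06, 0.4], [0, 0, 0]]
    - [[0.72, 0.06, 0.4], [0, 0, 0]]
    - [[0.72, 0.06, 0.4], [0, 0, 0]]
    - [[0.72, 0.06, 0.4], [0, 0, 0]]

```text
time_s: 5.75
tcp_pos: [0.6225, 0.0943, 0.1582]
ee_rot: [-0.001, 0.085, 0.996, -0.0]
force: [0.3, -0.8, -2.1]
finger_gap: 0.0244
gripper_force: 30.0
```

```bash
cat > look.py <<'E'
from h import *; import json,sys
s=robot.read_state(); n=sys.argv[1]
json.dump({k:np.array(v).tolist() for k,v in s.items()},open(n+'.json','w'))
snap('wrist',f'pics/{n}.png')
r=rot(s['ee_rot']); print(s['tcp_pos'],np.degrees(np.arctan2(r[1,1],r[0,1])),r[:,2].round(3))
E
python3 look.py w2
```

```text
[0.6225183  0.09427158 0.15815278] 80.26124906656295 [-0.003 -0.    -1.   ]
```

View pics/w2.png

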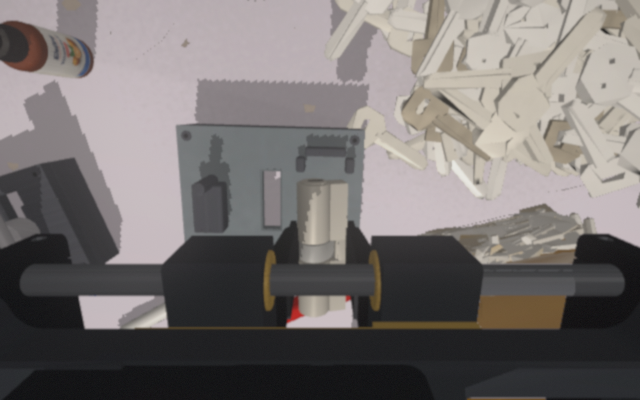

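Run:
```python
from h import *
im=cv2.imread('pics/w2.png')[120:325,170:375]; cv2.imwrite('pics/w2c.png',cv2.resize(im,(600,600),interpolation=cv2.INTER_CUBIC))
```

```text
(no output)
```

View pics/w2c.png

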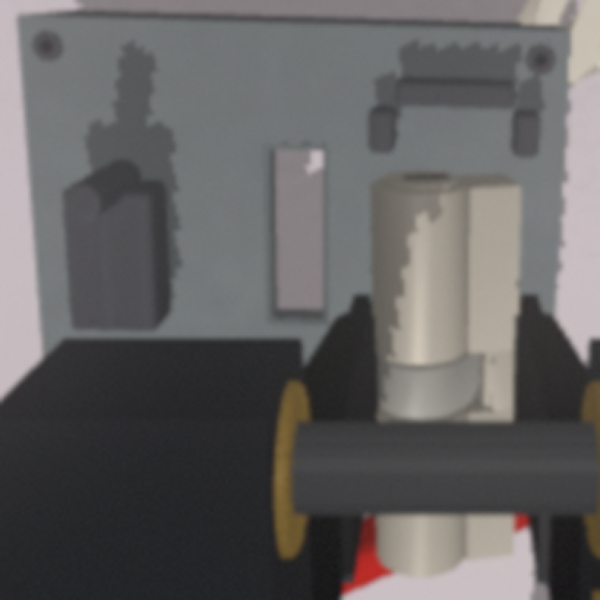

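Run:
```python
from h import *; import json
s=json.load(open('w2.json')); k=205/600
f=lambda pts,z:pix2w('wrist',[(170+u*k,120+v*k) for u,v in pts],z,s)
S=f([(273,147),(326,146),(324,314),(273,312)],.04); print('slot',S.mean(0),S.round(4)[:,:2].tolist(),np.linalg.norm(S[0]-S[3]))
C=f([(385,105),(525,108)],.05); print('lugs',C.round(4).tolist())
C=f([(400,84),(515,84)],.05); print('endstop outer top',C.round(4).tolist())
a=np.radians(-10);e=np.array([np.cos(a),np.sin(a)]);
c=S.mean(0)[:2]+.044*np.array([-e[1],e[0]]); print('cradle',c)
for z,pts in [(.155,[(420,190),(420,575)]),(.155,[(430,388)]),(.150,[(495,182),(495,557)]),(.148,[(372,388),(520,388)])]:
    P=f(pts,z); print(z,P.mean(0).round(4),np.linalg.norm(P[0]-P[-1]).round(4), 'rel cradle', (e@(P.mean(0)[:2]-c)).round(4), (np.array([-e[1],e[0]])@(P.mean(0)[:2]-c)).round(4))
D=f([(45,45),(541,59)],.04);print(D.round(4).tolist(),np.degrees(np.arctan2(*(D[1]-D[0])[[1,0]])))
```

```text
slot [0.61926263 0.05354642 0.04      ] [[0.5941, 0.0514], [0.5964, 0.0661], [0.6449, 0.0556], [0.6417, 0.0411]] 0.04872081484594576
lugs [[0.5867, 0.0852, 0.05], [0.5939, 0.1219, 0.05]]
endstop outer top [[0.5819, 0.0902, 0.05], [0.5871, 0.1202, 0.05]]
cradle [0.62690315 0.09687796]
0.155 [0.624  0.0905 0.155 ] 0.0711 rel cradle -0.0017 -0.0067
0.155 [0.6236 0.0924 0.155 ] 0.0 rel cradle -0.0025 -0.005
0.15 [0.6259 0.1035 0.15  ] 0.071 rel cradle -0.0021 0.0064
0.148 [0.6271 0.0946 0.148 ] 0.0265 rel cradle 0.0005 -0.0023
[[0.556, -0.0039, 0.04], [0.5828, 0.1288, 0.04]] 78.59994727751224
```

Request:
servo_tool:
  rows:
    - [[0.02, 0.012, -0.3], [0, 0, -0.005]]
    - [[0.02, 0.012, -0.6], [0, 0, -0.005]]
    - [[0.02, 0.012, -0.8], [0, 0, -0.005]]
    - [[0.02, 0.012, -0.8], [0, 0, -0.005]]
    - [[0.02, 0.012, -0.8], [0, 0, -0.005]]
    - [[0.02, 0.012, -0.8], [0, 0, -0.005]]

```text
time_s: 6.4
tcp_pos: [0.6271, 0.0956, 0.0814]
ee_rot: [0.001, 0.089, 0.996, 0.0]
force: [0.6, -0.1, -1.1]
finger_gap: 0.0243
gripper_force: 30.0
```

```bash
python3 look.py w3
python3 - <<'E'
from h import *
im=cv2.imread('pics/w3.png')[110:330,200:420]; cv2.imwrite('pics/w3c.png',cv2.resize(im,(600,600),interpolation=cv2.INTER_CUBIC))
E
```

```text
[0.62709257 0.0956021  0.08141873] 79.78480626322131 [ 0.003  0.    -1.   ]
```

View pics/w3c.png

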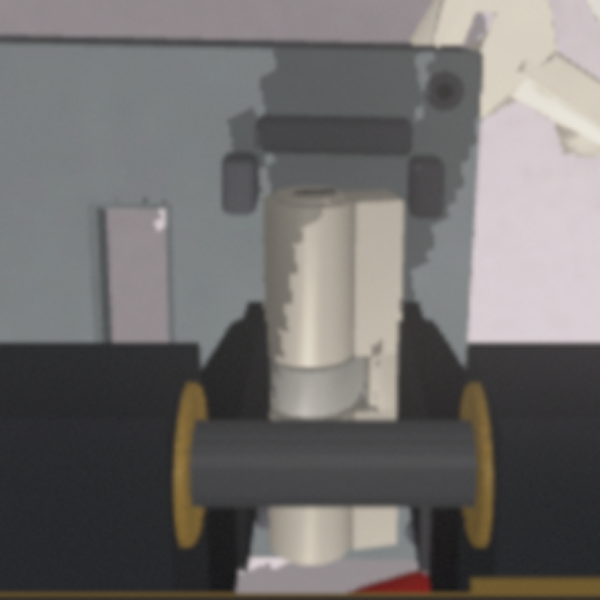

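Run:
```python
from h import *; import json
s=json.load(open('w3.json')); k=220/600
f=lambda pts,z:pix2w('wrist',[(200+u*k,110+v*k) for u,v in pts],z,s)
a=np.radians(-10.3);e=np.array([np.cos(a),np.sin(a)]);n=np.array([-e[1],e[0]])
def g(nm,pts,z):
    for p in f(pts,z): print(nm,(e@p[:2]*1e3).round(1),(n@p[:2]*1e3).round(1),p.round(4))
g('stop out/in',[(335,117),(335,152)],.05)
g('lugs in',[(258,180),(409,180)],.05)
g('lug edge far',[(240,213),(427,217)],.05)
g('cyl near top rim, far top rim',[(310,202),(310,563)],.078)
g('flat near/far',[(380,197),(380,546)],.073)
g('cut',[(315,392)],.078)
g('sides',[(265,250),(405,250)],.070)
g('slot',[(104,207),(168,207)],.04)
```

```text
stop out/in 554.7 207.5 [0.5829 0.105  0.05  ]
stop out/in 561.8 207.5 [0.5899 0.1037 0.05  ]
lugs in 567.6 191.8 [0.5928 0.0872 0.05  ]
lugs in 567.6 222.7 [0.5983 0.1176 0.05  ]
lug edge far 574.6 187.9 [0.5989 0.0821 0.05  ]
lug edge far 575.4 226.6 [0.6067 0.1201 0.05  ]
cyl near top rim, far top rim 566.1 203.0 [0.5933 0.0986 0.078 ]
cyl near top rim, far top rim 637.9 202.6 [0.6639 0.0853 0.078 ]
flat near/far 566.3 215.6 [0.5957 0.1108 0.073 ]
flat near/far 637.4 216.5 [0.6659 0.099  0.073 ]
cut 602.0 203.8 [0.6287 0.0928 0.078 ]
sides 577.0 194.4 [0.6025 0.0881 0.07  ]
sides 577.0 220.5 [0.6071 0.1138 0.07  ]
slot 575.6 157.3 [0.5944 0.0519 0.04  ]
slot 575.6 171.3 [0.5969 0.0656 0.04  ]
```

Request:
servo_tool:
  rows:
    - [[-0.005, 0, -0.06], [0, 0, 0]]
    - [[-0.005, 0, -0.12], [0, 0, 0]]
    - [[-0.005, 0, -0.16], [0, 0, 0]]
    - [[-0.005, 0, -0.19], [0, 0, 0]]
    - [[-0.005, 0, -0.19], [0, 0, 0]]
    - [[-0.005, 0, -0.19], [0, 0, 0]]

```text
time_s: 7.05
tcp_pos: [0.6256, 0.0955, 0.0605]
ee_rot: [-0.0, 0.089, 0.996, -0.0]
force: [-0.3, 0.5, -2.7]
finger_gap: 0.0243
gripper_force: 30.0
```

Request:
servo_tool:
  rows:
    - [[0, 0, -0.01], [0, 0, 0]]
    - [[0, 0, -0.01], [0, 0, 0]]
    - [[0, 0, -0.01], [0, 0, 0]]
    - [[0, 0, -0.01], [0, 0, 0]]
    - [[0, 0, -0.01], [0, 0, 0]]
  fingers: 0.4

```text
time_s: 7.55
tcp_pos: [0.6258, 0.0955, 0.0598]
ee_rot: [0.0, 0.089, 0.996, 0.0]
force: [0.1, -0.7, 0.5]
finger_gap: 0.0378
gripper_force: 0.0
```

Request:
servo_tool:
  rows:
    - [[0, 0, 0.1], [0, 0, 0]]
    - [[0, 0, 0.3], [0, 0, 0]]
    - [[0, 0, 0.6], [0, 0, 0]]
    - [[0, 0, 1], [0, 0, 0]]
    - [[0, 0, 1], [0, 0, 0]]

```text
time_s: 8.05
tcp_pos: [0.6298, 0.0958, 0.1681]
ee_rot: [0.006, 0.089, 0.996, 0.001]
force: [0.1, -0.8, 0.8]
finger_gap: 0.038
gripper_force: 0.0
```

Request:
servo_tool:
  rows:
    - [[-0.07, -0.4, 0.2], [0, 0, 0.08]]
    - [[-0.07, -0.8, 0.4], [0, 0, 0.16]]
    - [[-0.07, -1, 0.4], [0, 0, 0.18]]
    - [[-0.07, -1, 0.4], [0, 0, 0.18]]

```text
time_s: 8.45
tcp_pos: [0.6191, -0.0069, 0.2011]
ee_rot: [0.001, -0.051, 0.999, -0.0]
force: [-0.7, 0.8, -0.0]
finger_gap: 0.0381
gripper_force: 0.0
```

Request:
servo_tool:
  rows:
    - [[-0.05, -0.4, 0], [0, 0, 0]]
    - [[-0.1, -0.8, 0], [0, 0, 0]]
    - [[-0.1, -1, 0], [0, 0, 0]]
    - [[-0.1, -1, 0], [0, 0, 0]]

```text
time_s: 8.85
tcp_pos: [0.6083, -0.1057, 0.1991]
ee_rot: [-0.0, -0.051, 0.999, 0.0]
force: [-0.1, 0.2, 0.9]
finger_gap: 0.0379
gripper_force: 0.0
```

Request:
servo_tool:
  rows:
    - [[-0.01, -0.4, 0], [0, 0, 0]]
    - [[-0.01, -0.55, 0], [0, 0, 0]]
    - [[-0.01, -0.55, 0], [0, 0, 0]]
    - [[-0.01, -0.55, 0], [0, 0, 0]]

```text
time_s: 9.25
tcp_pos: [0.6077, -0.1581, 0.1993]
ee_rot: [-0.0, -0.052, 0.999, 0.001]
force: [0.1, 0.1, -0.2]
finger_gap: 0.0381
gripper_force: 0.0
```

```bash
python3 look.py w4
python3 - <<'E'
from h import *
snap('top','pics/top1.png')
a=cv2.imread('pics/w4.png')[:330,120:520]; b=cv2.imread('pics/top1.png')[140:220,195:290]
a=cv2.resize(a,None,fx=1.2,fy=1.2,interpolation=cv2.INTER_CUBIC); b=cv2.resize(b,None,fx=3.3,fy=3.3,interpolation=cv2.INTER_CUBIC)
o=np.zeros((396,480+b.shape[1],3),np.uint8); o[:396,:480]=a; o[:b.shape[0],480:]=b; cv2.imwrite('pics/m4.png',o); print(o.shape)
E
```

```text
[ 0.60770139 -0.15813865  0.19932266] 95.98795302140465 [-0.001  0.001 -1.   ]
(396, 794, 3)
```

View pics/m4.png

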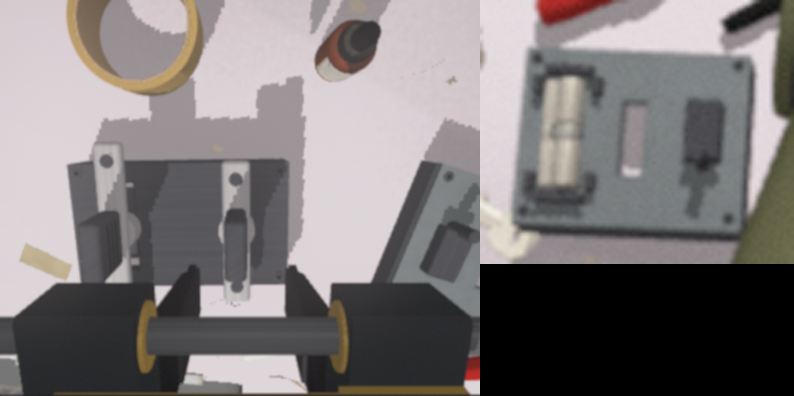

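Run:
```python
from h import *; import json
s=json.load(open('w4.json'))
f=lambda pts,z:pix2w('wrist',[(120+u/1.2,v/1.2) for u,v in pts],z,s)
P=f([(235.5,163),(236.5,300)],.069); d=P[0]-P[1]; print(P.mean(0),np.linalg.norm(d),np.degrees(np.arctan2(d[1],d[0]))+180)
P=f([(225,230),(247,230)],.113); print(P.mean(0),np.linalg.norm(P[0]-P[1]))
P=f([(236,179),(236.5,287)],.069); print('holes',P.mean(0),np.linalg.norm(P[0]-P[1]))
```

```text
[ 0.61212236 -0.16121568  0.069     ] 0.10236985591212251 6.122696990572905
[ 0.59821573 -0.16207416  0.113     ] 0.01345564436813713
holes [ 0.6123996  -0.16101497  0.069     ] 0.08079527333452169
```

Request:
servo_tool:
  rows:
    - [[0.025, -0.03, -0.3], [0, 0, 0]]
    - [[0.025, -0.03, -0.6], [0, 0, 0]]
    - [[0.025, -0.03, -0.9], [0, 0, 0]]
    - [[0.025, -0.03, -1.0], [0, 0, 0]]
    - [[0.025, -0.03, -1.0], [0, 0, 0]]
    - [[0.025, -0.03, -1.0], [0, 0, 0]]

```text
time_s: 9.95
tcp_pos: [0.6111, -0.1622, 0.1011]
ee_rot: [0.001, -0.052, 0.999, -0.0]
force: [0.1, -0.7, -0.0]
finger_gap: 0.0379
gripper_force: 0.0
```

Request:
servo_tool:
  rows:
    - [[0, 0, -0.06], [0, 0, 0]]
    - [[0, 0, -0.06], [0, 0, 0]]
    - [[0, 0, -0.06], [0, 0, 0]]
    - [[0, 0, -0.06], [0, 0, 0]]
    - [[0, 0, -0.06], [0, 0, 0]]
    - [[0, 0, -0.06], [0, 0, 0]]
    - [[0, 0, -0.06], [0, 0, 0]]
    - [[0, 0, -0.06], [0, 0, 0]]
  fingers: 0

```text
time_s: 10.75
tcp_pos: [0.6105, -0.1626, 0.0943]
ee_rot: [0.0, -0.052, 0.999, -0.0]
force: [-0.4, -0.8, 4.4]
finger_gap: 0.0139
gripper_force: 30.0
```

Request:
servo_tool:
  rows:
    - [[0, 0, 0.1], [0, 0, 0]]
    - [[0, 0, 0.3], [0, 0, 0]]
    - [[0, 0, 0.6], [0, 0, 0]]
    - [[0, 0, 0.9], [0, 0, 0]]
    - [[0, 0, 0.9], [0, 0, 0]]
  grip_force: 45

```text
time_s: 11.25
tcp_pos: [0.6126, -0.1634, 0.1889]
ee_rot: [0.004, -0.052, 0.999, -0.002]
force: [0.5, -0.7, -2.2]
finger_gap: 0.0138
gripper_force: 45.0
```

Request:
servo_tool:
  rows:
    - [[0.04, 0.3, 0], [0, 0, -0.05]]
    - [[0.04, 0.6, 0], [0, 0, -0.1]]
    - [[0.04, 0.9, 0], [0, 0, -0.18]]
    - [[0.04, 1, 0], [0, 0, -0.18]]

```text
time_s: 11.65
tcp_pos: [0.6128, -0.06, 0.181]
ee_rot: [-0.002, 0.088, 0.996, 0.001]
force: [0.8, -0.6, -2.6]
finger_gap: 0.0139
gripper_force: 45.0
```

Request:
servo_tool:
  rows:
    - [[0.04, 0.3, 0], [0, 0, 0]]
    - [[0.04, 0.6, 0], [0, 0, 0]]
    - [[0.04, 0.9, 0], [0, 0, 0]]
    - [[0.04, 1, 0], [0, 0, 0]]

```text
time_s: 12.05
tcp_pos: [0.6172, 0.0394, 0.1818]
ee_rot: [-0.001, 0.087, 0.996, 0.0]
force: [-0.3, -0.9, -2.9]
finger_gap: 0.0137
gripper_force: 45.0
```

Request:
servo_tool:
  rows:
    - [[0.004, 0.1, 0], [0, 0, 0]]
    - [[0.004, 0.145, -0.2], [0, 0, 0]]
    - [[0.004, 0.145, -0.4], [0, 0, 0]]
    - [[0.004, 0.145, -0.4], [0, 0, 0]]
    - [[0.004, 0.145, -0.4], [0, 0, 0]]
    - [[0.004, 0.145, -0.4], [0, 0, 0]]

```text
time_s: 12.65
tcp_pos: [0.6193, 0.0515, 0.1449]
ee_rot: [0.001, 0.089, 0.996, -0.0]
force: [0.2, -0.5, -1.6]
finger_gap: 0.0139
gripper_force: 45.0
```

```bash
python3 look.py w5
python3 - <<'E'
from h import *; import json
s=json.load(open('w3.json')); k=220/600
P=pix2w('wrist',[(200+u*k,110+v*k) for u,v in [(0,38),(440,47)]],.04,s); d=P[1]-P[0]; print(np.degrees(np.arctan2(d[1],d[0]))-90)
im=cv2.imread('pics/w5.png')[90:330,190:430]; cv2.imwrite('pics/w5c.png',cv2.resize(im,(600,600),interpolation=cv2.INTER_CUBIC))
E
```

```text
[0.61934714 0.05145134 0.14487666] 79.75060461906632 [ 0.002 -0.    -1.   ]
-11.428510390680401
```

View pics/w5c.png

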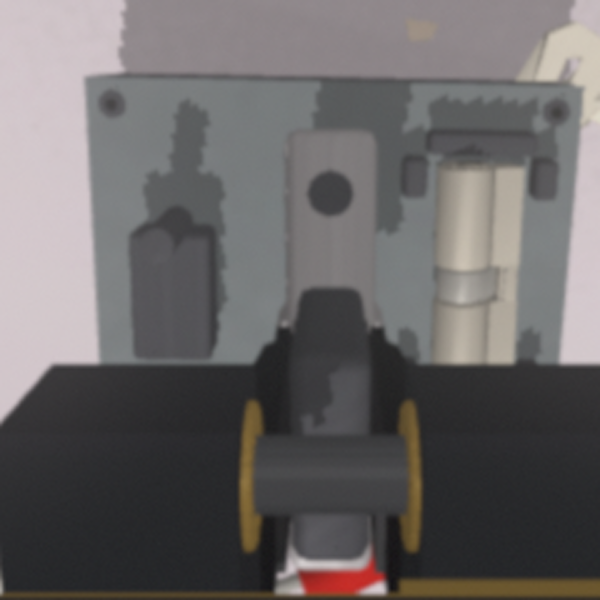

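Run:
```python
from h import *; import json
def fr(n,x0,y0,k,pts,z):
    s=json.load(open(n+'.json')); return pix2w('wrist',[(x0+u*k,y0+v*k) for u,v in pts],z,s)
ang=lambda d:np.degrees(np.arctan2(d[1],d[0]))
sc=fr('w5',190,90,.4,[(111,103),(557,111)],.04); a5=ang(sc[1]-sc[0])-90; print('screws w5',sc.round(4).tolist(),np.linalg.norm(sc[1]-sc[0]),a5)
ed=fr('w5',190,90,.4,[(88,77),(580,88)],.04); print('edge',ed.round(4).tolist(),ang(ed[1]-ed[0])-90,np.linalg.norm(ed[1]-ed[0]))
s2=fr('w2',170,120,205/600,[(45,45),(541,59)],.04); S=fr('w2',170,120,205/600,[(273,147),(326,146),(324,314),(273,312)],.04).mean(0)
def basis(a): a=np.radians(a); e=np.array([np.cos(a),np.sin(a)]); return e,np.array([-e[1],e[0]])
for a in(-10.5,-11,-11.4):
    e,n=basis(a); r=(S-s2.mean(0))[:2]; q=sc.mean(0)[:2]+e*(e@r)+n*(n@r)
    print(a,'slot via w2 screws',q.round(4),'rel',(e@r).round(4),(n@r).round(4))
b=fr('w5',190,90,.4,[(288,170),(376,170),(287,290),(377,290)],.120); 
print('bar',b.round(4).tolist(),np.linalg.norm(b[0]-b[1]),np.linalg.norm(b[2]-b[3]),ang((b[2]+b[3]-b[0]-b[1])),)
t=fr('w5',190,90,.4,[(333,130)],.120)[0]; h=fr('w5',190,90,.4,[(330,193)],.120)[0]; e,n=basis(-10.3)
print('bar end',t.round(4),'centre',t[:2]+.053*e,'from hole',h[:2]+.0405*e)
for z in(.053,.057): print('cyl',fr('w5',190,90,.4,[(436,250),(520,250)],z-.006).mean(0).round(4))
```

```text
screws w5 [[0.5561, -0.0033, 0.04], [0.5826, 0.1292, 0.04]] 0.1350886554433065 -11.325731755387494
edge [[0.5474, -0.0082, 0.04], [0.5771, 0.1367, 0.04]] -11.564472143673427 0.1479898700709198
-10.5 slot via w2 screws [0.6192 0.054 ] rel 0.0507 0.0003
-11 slot via w2 screws [0.6192 0.054 ] rel 0.0507 0.0008
-11.4 slot via w2 screws [0.6192 0.054 ] rel 0.0507 0.0011
bar [[0.5753, 0.0513, 0.12], [0.5787, 0.0697, 0.12], [0.6014, 0.046, 0.12], [0.6049, 0.0655, 0.12]] 0.018742724659362404 0.019868629301823038 -10.265405478354767
bar end [0.5687 0.0622 0.12  ] centre [0.62084766 0.05272818] from hole [0.62162229 0.05194574]
cyl [0.6194 0.0987 0.047 ]
cyl [0.6184 0.0982 0.051 ]
```

Request:
servo_tool:
  rows:
    - [[-0.01, 0.003, -0.08], [0, 0, -0.008]]
    - [[-0.01, 0.003, -0.16], [0, 0, -0.008]]
    - [[-0.01, 0.003, -0.2], [0, 0, -0.008]]
    - [[-0.01, 0.003, -0.24], [0, 0, -0.008]]
    - [[-0.01, 0.003, -0.28], [0, 0, -0.008]]
    - [[-0.01, 0.003, -0.31], [0, 0, -0.008]]
    - [[-0.01, 0.003, -0.31], [0, 0, -0.008]]

```text
time_s: 13.4
tcp_pos: [0.6172, 0.0523, 0.112]
ee_rot: [-0.001, 0.095, 0.995, -0.0]
force: [0.1, -0.3, -2.5]
finger_gap: 0.0137
gripper_force: 45.0
```

Request:
servo_tool:
  rows:
    - [[0, 0, -0.05], [0, 0, 0]]
    - [[0, 0, -0.09], [0, 0, 0]]
    - [[0, 0, -0.12], [0, 0, 0]]
    - [[0, 0, -0.15], [0, 0, 0]]
    - [[0, 0, -0.165], [0, 0, 0]]
    - [[0, 0, -0.165], [0, 0, 0]]

```text
time_s: 14.0
tcp_pos: [0.6174, 0.0523, 0.0958]
ee_rot: [-0.0, 0.095, 0.995, -0.0]
force: [0.3, 0.4, -2.2]
finger_gap: 0.014
gripper_force: 45.0
```

Request:
servo_tool:
  rows:
    - [[0, 0, -0.007], [0, 0, 0]]
    - [[0, 0, -0.014], [0, 0, 0]]
    - [[0, 0, -0.014], [0, 0, 0]]
    - [[0, 0, -0.014], [0, 0, 0]]

```text
time_s: 14.4
tcp_pos: [0.6176, 0.0523, 0.0948]
ee_rot: [0.0, 0.095, 0.995, -0.0]
force: [0.5, -0.3, -1.4]
finger_gap: 0.0137
gripper_force: 45.0
```

Request:
servo_tool:
  rows:
    - [[0, 0, 0], [0, 0, -0.06]]
    - [[0, 0, 0], [0, 0, -0.12]]
    - [[0, 0, 0], [0, 0, -0.18]]
    - [[0, 0, 0], [0, 0, -0.24]]
    - [[0, 0, 0], [0, 0, -0.3]]
    - [[0, 0, 0], [0, 0, -0.36]]
    - [[0, 0, 0], [0, 0, -0.42]]
    - [[0, 0, 0], [0, 0, -0.48]]
    - [[0, 0, 0], [0, 0, -0.5]]
    - [[0, 0, 0], [0, 0, -0.5]]

```text
time_s: 15.4
tcp_pos: [0.6176, 0.0523, 0.0948]
ee_rot: [0.0, 0.469, 0.883, 0.0]
force: [-0.3, -0.7, -1.9]
finger_gap: 0.0136
gripper_force: 45.0
```

Request:
servo_tool:
  rows:
    - [[0, 0, 0], [0, 0, -0.06]]
    - [[0, 0, 0], [0, 0, -0.12]]
    - [[0, 0, 0], [0, 0, -0.18]]
    - [[0, 0, 0], [0, 0, -0.24]]
    - [[0, 0, 0], [0, 0, -0.3]]
    - [[0, 0, 0], [0, 0, -0.35]]
    - [[0, 0, 0], [0, 0, -0.4]]
    - [[0, 0, 0], [0, 0, -0.4]]

```text
time_s: 16.2
tcp_pos: [0.6176, 0.0523, 0.0948]
ee_rot: [0.0, 0.719, 0.695, 0.0]
force: [-0.3, -0.5, -1.9]
finger_gap: 0.0138
gripper_force: 45.0
```

```bash
python3 -c "
from h import *
s=robot.read_state();print(s['tcp_pos'],s['force'],s['moment'],s['finger_gap'])"
```

```text
[0.61758984 0.05230944 0.0948095 ] [-0.29110896 -0.51400224 -1.87112346] [-0.09601094  0.12834482 -0.00819417] 0.013829322035855764
```

Request:
servo_tool:
  rows:
    - [[0, 0, 0], [0, 0, -0.03]]
    - [[0, 0, 0], [0, 0, -0.06]]
    - [[0, 0, 0], [0, 0, -0.09]]
    - [[0, 0, 0], [0, 0, -0.1]]
    - [[0, 0, 0], [0, 0, -0.1]]
    - [[0, 0, 0], [0, 0, -0.1]]

```text
time_s: 16.8
tcp_pos: [0.6178, 0.0522, 0.0949]
ee_rot: [0.0, 0.771, 0.637, 0.0]
force: [1.0, 0.1, -2.7]
finger_gap: 0.0137
gripper_force: 45.0
```

```bash
python3 -c "
from h import *
s=robot.read_state();r=rot(s['ee_rot']);print(s['tcp_pos'],s['force'],s['moment'],np.degrees(np.arctan2(r[1,1],r[0,1])))"
```

```text
[0.61784044 0.05223747 0.0948932 ] [ 1.04075418  0.0624455  -2.66072667] [-0.16716288 -0.24653735  0.05331111] -10.855232233202134
```

Request:
servo_tool:
  rows:
    - [[0, 0, -0.004], [0, 0, 0]]
    - [[0, 0, -0.004], [0, 0, 0]]
    - [[0, 0, -0.004], [0, 0, 0]]
  grip_force: 10

```text
time_s: 17.1
tcp_pos: [0.6179, 0.0523, 0.0946]
ee_rot: [0.0, 0.771, 0.637, 0.0]
force: [1.8, -0.2, -1.2]
finger_gap: 0.0138
gripper_force: 10.0
```

Request:
servo_tool:
  rows:
    - [[0, 0, 0], [0, 0, 0]]
    - [[0, 0, 0], [0, 0, 0]]
    - [[0, 0, 0], [0, 0, 0]]
    - [[0, 0, 0], [0, 0, 0]]
    - [[0, 0, 0], [0, 0, 0]]
  fingers: 0.45

```text
time_s: 17.6
tcp_pos: [0.6175, 0.0524, 0.0944]
ee_rot: [-0.0, 0.771, 0.636, -0.0]
force: [-0.3, 0.2, 0.1]
finger_gap: 0.042
gripper_force: 0.0
```

Request:
servo_tool:
  rows:
    - [[0, 0, 0.1], [0, 0, 0]]
    - [[0, 0, 0.3], [0, 0, 0]]
    - [[0, 0, 0.6], [0, 0, 0]]
    - [[0, 0, 1], [0, 0, 0]]
    - [[0, 0, 1], [0, 0, 0]]
    - [[0, 0, 1], [0, 0, 0]]

```text
time_s: 18.2
tcp_pos: [0.6186, 0.0523, 0.1969]
ee_rot: [0.001, 0.771, 0.637, 0.002]
force: [0.3, 0.3, -1.3]
finger_gap: 0.0427
gripper_force: 0.0
```

Run:
```python
from h import *; import json
s=robot.read_state(); im=snap('wrist','pics/w6.png')
# bar: brightish grey; detect hole (dark circle) near expected spots
e=np.array([.982,-.19]);n=np.array([.19,.982]); c=np.array([.619,.0525])
g=cv2.cvtColor(im,cv2.COLOR_RGB2GRAY)
print(s['tcp_pos'],s['force'])
# profile along fixture x across the bar at several y offsets, at bar-top height
for y in(-.045,-.035,-.025,.025,.035,.045):
    P=[np.r_[c+n*y+e*x,.069] for x in np.arange(-.02,.0201,.002)]
    px=w2pix('wrist',P,s); print(y,px[10].round(),[int(g[int(v),int(u)]) if 0<=v<400 and 0<=u<640 else -1 for u,v in px])
```

```text
[0.61855329 0.05234742 0.19689403] [ 0.34900366  0.26874364 -1.29489248]
-0.045 [321. 242.] [75, 62, 63, 62, 64, 110, 155, 171, 153, 91, 86, 96, 142, 173, 170, 122, 83, 83, 83, 84, 83]
-0.035 [321. 231.] [88, 78, 65, 60, 64, 112, 113, 76, 79, 80, 81, 81, 82, 96, 153, 121, 83, 83, 84, 83, 83]
-0.025 [321. 221.] [88, 89, 88, 88, 89, 110, 75, 75, 80, 80, 81, 83, 84, 84, 114, 128, 109, 121, 123, 122, 124]
0.025 [321. 164.] [92, 92, 92, 91, 93, 113, 152, 169, 172, 173, 176, 177, 174, 173, 171, 129, 125, 125, 126, 126, 123]
0.035 [321. 152.] [103, 102, 101, 102, 102, 116, 152, 168, 153, 118, 105, 125, 171, 169, 172, 134, 130, 131, 132, 132, 133]
0.045 [321. 140.] [144, 132, 129, 129, 128, 123, 155, 169, 172, 171, 169, 175, 176, 176, 174, 164, 167, 168, 170, 171, 171]
```

```bash
python3 -c "
from plant import robot
print(robot.sign_off())"
```

```text
the job is handed in; nothing more can be done
None
```

The job is handed in, at about 18 s of the 58 s allowed. The cylinder is in the cradle and the short hold-down is through the slot, turned square across it and released; the long one, the bottle and the tape were not touched. A last wrist-camera check showed the bar centred and square, but sign-off gave no verdict.

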